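# Press the bush and spacer home in the hub tube

## Task

A bush has been left stuck part-way down the hub tube in the vise: drop the spacer sleeve into the tube on top of it, then push both down with the guarded drift from the wooden block until the bush bottoms out on its seat and moves no more, holding a firm steady push of about 20 N there, never above 30 N. Put the drift back upright in the hole it came from and leave the other two punches standing in the block.

Things in the scene. Friction and masses are not known exactly. Their poses are not given: they have to be found in the camera images.
- hub_mouth (a point): Centre of the open top of the hub tube, a steel tube 115 mm long, 40 mm outside, with a flange (52 mm wide, 12 mm thick) round the mouth, clamped upright in the blue bench vise near the middle of the far edge. z axis up along the bore. The bore is 28 mm wide, flared to 38 mm over its top 7 mm. The vise jaws end 55 mm below the mouth.
- hub: The same hub tube; its origin is the centre of its lower end, 115 mm below the mouth. In the bore is a brass bush (27 mm wide, 14 mm tall, 16 mm hole), stuck 6 to 30 mm above a rigid seat; how deep the seat lies differs from hub to hub. The bush only slides along the bore, drags with about 6 N plus 2.5 N for each 10 mm/s of pushing speed, and stays where it is left.
- spacer_center (a point): Centre (half-way up) of the spacer sleeve, a loose steel tube 25 mm outside, 13 mm hole, 40 mm tall, about 0.1 kg, standing upright on the table; z along its axis. It slides freely in the bore; resting on the bush its top is 7 to 51 mm below the mouth at first, 37 to 57 mm below once the bush is home. The short wide ring (42 mm wide, 18 mm tall) on the table is not part of the job.
- drift_grip (a point): Centre of the square grip of the drift, the tool with a flat round guard, standing in the wooden block; 0.28 kg. From below: round shank 20 mm wide and 70 mm long with a flat end, guard 37 mm wide and 5 mm thick, grip 21 mm square and 45 mm tall (x, y axes square to its faces, z up), round head 7 mm tall. This point is 98 mm above the flat end and 23 mm above the guard's upper face.
- drift_tip (a point): Centre of the drift's flat lower end. At the start it stands on the floor of its hole, 48 mm below the top of the block and 12 mm above the table.
- block_hole1 (a point): Centre of the mouth of the middle hole in the fixed wooden block (70 x 172 mm, 60 mm tall; x, y axes along its short and long sides). Three equal holes, 24 mm wide, 48 mm deep, with a 2 mm chamfer, lie in a row along its y axis 56 mm apart (this one and one at each side). The drift starts in any one of them, the two punches in the others.
- punch_long_center (a point): Centre (half-way up) of the long punch, a round tool 21 mm wide and 94 mm tall without a guard, standing in the block. Not to be used.
- punch_short_center (a point): Centre (half-way up) of the short punch, a round tool 21 mm wide and 72 mm tall without a guard, standing in the block. Not to be used.
Mind the look-alikes: they are no part of the job. Leave any blue look-alike of the part that bears punch_long_center alone.

How it is judged:
By the outcome, as a careful person would: the job done as asked, in the order asked, and still so for the second after the job is handed in, with the robot touching nothing.
It also fails if it takes over 67 s, if anything falls off the work surface, if the arm or the gripper's body presses on something with over 40 N, if the wrist force passes 120 N, or if a joint passes its speed limit or range.

## Robot

A 6-joint arm with a two-finger parallel gripper is mounted at the origin on the work surface. World frame = base frame: x ahead of the robot, y to its left, z up, the work surface at z = 0. Lengths are in m, angles in degrees, forces in N, time in s.
With the tool pointing down it reaches from about 0.3 to 0.75 m from the base axis. Payload 8.5 kg.
Tool frame: the origin (TCP) lies between the finger pads; the fingertips stand 17 mm ahead of it and the grasp point (between the pads) lies 2 mm behind it; z points along the fingers, y is the direction in which the jaws open and shut (so a half turn about z gives the same grasp; the last joint's range is limited). The gripper opens to 85 mm and grips with 20 to 120 N. Pads are 22 mm wide; open, the fingers measure 114 mm over their backs; the gripper's body (76 mm by 85 mm) begins 54 mm behind the grasp point. The pads swing forward as they close: fully open they stand 13 mm farther back than shut.
Start: joints at [57.794, 21.807, 74.336, -0, 83.858, -12.336], TCP at [0.187, 0.517, 0.248] pointing down, gripper open.
Joint ranges: [-178.18, 178.18], [-50.72, 133.34], [12.68, 142.11], [-81.47, 261.47], [9.98, 163.14], [-165.26, 165.26]. Speed limits (degrees/s): [136.94, 136.94, 180, 180, 180, 180].

## Interface

Orientations are given as a 3x3 rotation matrix whose columns are the frame's x, y, z axes.
In Python, from rig import readout, eyes, env gives the robot as it stands.
- The arm moves only by the tool arm_command, never from a script. Its argument "rows" is text: rows parted by semicolons, each of 7 numbers parted by spaces: the closure, from 0 (fully open) to 1 (shut), then the shift along the tool's x, y, z in mm, then the turn, a rotation vector about the tool's x, y, z in degrees. In form: grip dx dy dz rx ry rz; .... A call has 1 to 5 rows; each row shifts and turns the commanded pose from where the row before left it, along the tool's axes as they then stand; what a row does not reach is not made up. A row lasts 1/12 s, in which the tool goes at most 41.7 mm and 7.16 degrees, less where a joint would pass 70% of its speed; a pose out of reach is approached as far as the arm can. A call with a gripper value outside its range is refused whole. The fingers move at their own pace and stop on an object; "squeeze" is the grip in N (left out, the last holds). Time passes only in rows, so rows that do not move let the fingers close. It gives the time, the measured TCP pose, the force and the opening at its end, in the units of the state.
- readout.observe(): the state, without advancing time (a new reading comes with each control period).
- eyes.get_image(name): name is "scene" or "top" or "wrist"; returns the picture (480x640x3 uint8, red, green, blue); there is no depth.
- eyes.camera_model(name): a dict with "mtx" (3x3 intrinsics, pixels), "view" (4x4, takes a point from world to camera coordinates). Camera axes: x right, y up, looking along -z (the intrinsics and any distortion apply to the point x, -y, -z); pixel columns grow to the right and rows downward; lengths in m; the calibration is good to about 2 mm. A picture is of the moment at which its call begins: read the wrist's pose just before it. camera_model takes no time and is no camera call; for the wrist camera it gives the pose at the moment of the call.
- env.close_job(): hands the job in, once; it reports no verdict.
The state is a dict: "time_s": time; "q": joint angles; "qvel": joint speeds; "joint_efforts": joint torques, N m; "position": TCP position; "tool_rot": TCP orientation; "ft_force": force on the tool from outside, world axes, zero at the start; "wrist_torque": the same for the moment, N m; "grip_width": finger opening in m.
Only numpy, scipy, OpenCV 4.12 (cv2) and the standard library are available. Lean on these libraries where they do the work, as an engineer would, in place of code of your own. Each camera call takes 0.05 s, during which the arm holds its last target. There are 200 camera calls.

## Working session

There is one attempt and no reset: what is moved stays moved. The work goes in short steps, Python scripts to look and compute and a tool call to move; the robot and the scene stay as the last step left them, time stands still between calls to the robot, and variables do not carry over. Pictures are saved under pics/ and viewed, about 8 in all and at most 12, crops included, and the job is handed in when it is done.

Besides the shell and the picture viewer there is one more tool, called after "Emit:" as name(argument=value, ...), one argument or row to a line, values as JSON. arm_command: Moves the arm, as the interface text tells. Its arguments: {"type":"object","properties":{"rows":{"type":"string"},"squeeze":{"type":"number"}},"required":["rows"]}

```bash
ls; mkdir -p pics; cat > h.py <<'E'
import numpy as np, cv2
from rig import readout, eyes, env
def snap(cam,fn,crop=None,scale=1):
    m=eyes.camera_model(cam); im=eyes.get_image(cam)
    cv2.imwrite('pics/full_'+fn+'.png',im[:,:,::-1])
    np.savez('pics/'+fn+'.npz',mtx=m['mtx'],view=m['view'])
    o=im
    if crop: a,b,c,d=crop; o=im[b:d,a:c]
    if scale!=1:o=cv2.resize(o,None,fx=scale,fy=scale,interpolation=cv2.INTER_CUBIC)
    cv2.imwrite('pics/'+fn+'.png',o[:,:,::-1]); return im,m
def proj(m,P):
    P=np.atleast_2d(P); V=np.array(m['view']); c=P@V[:3,:3].T+V[:3,3]
    c=c*[1,-1,-1]; p=c@np.array(m['mtx']).T; return p[:,:2]/p[:,2:]
def ray(m,u,v,z):
    V=np.array(m['view']);R=V[:3,:3];o=-R.T@V[:3,3]
    d=np.linalg.inv(np.array(m['mtx']))@[u,v,1]; d=R.T@(d*[1,-1,-1])
    return o+d*(z-o[2])/d[2]
E
python3 - <<'E'
from h import *
for c in('scene','top'):
    im,m=snap(c,c+'0'); print(c,{k:np.array(v).round(4).tolist() for k,v in m.items()})
s=readout.observe();print(s)
a=cv2.imread('pics/scene0.png');b=cv2.imread('pics/top0.png')
E
```

```text
pics
scene {'mtx': [[564.2345, 0.0, 317.4588], [0.0, 564.2345, 227.1471], [0.0, 0.0, 1.0]], 'view': [[0.4815, 0.8765, -0.0048, -0.2118], [-0.6931, 0.3841, 0.61, 0.3147], [0.5365, -0.2904, 0.7924, -1.3197], [0.0, 0.0, 0.0, 1.0]]}
top {'mtx': [[449.6779, 0.0, 317.1009], [0.0, 449.6779, 240.6625], [0.0, 0.0, 1.0]], 'view': [[-0.0074, -0.9997, -0.0242, -0.0453], [0.9893, -0.0108, 0.1458, -0.5469], [-0.146, -0.0228, 0.989, -0.8821], [0.0, 0.0, 0.0, 1.0]]}
{'time_s': 0.1, 'q': array([ 5.77948881e+01,  2.18372368e+01,  7.43810387e+01,  1.40177578e-03,
        8.38571813e+01, -1.23370941e+01]), 'qvel': array([ 0.00403744, -0.1110922 , -0.12232695,  0.02994885, -0.07860363,
        0.05624587]), 'joint_efforts': array([ 3.78558703e-03, -4.49214792e+01, -2.31654364e+01, -2.07445419e-04,
        3.63901963e-03,  3.30386035e-05]), 'position': array([0.18679386, 0.51704615, 0.2477688 ]), 'tool_rot': array([[-9.40476973e-01,  3.39856648e-01, -7.22463704e-04],
       [ 3.39857279e-01,  9.40476378e-01, -1.10138366e-03],
       [ 3.05147489e-04, -1.28136052e-03, -9.99999132e-01]]), 'ft_force': array([-0.10126149,  0.6065673 , -0.46094392]), 'wrist_torque': array([0.00922411, 0.05486959, 0.00666993]), 'grip_width': 0.08515617940455816}
```

View pics/top0.png

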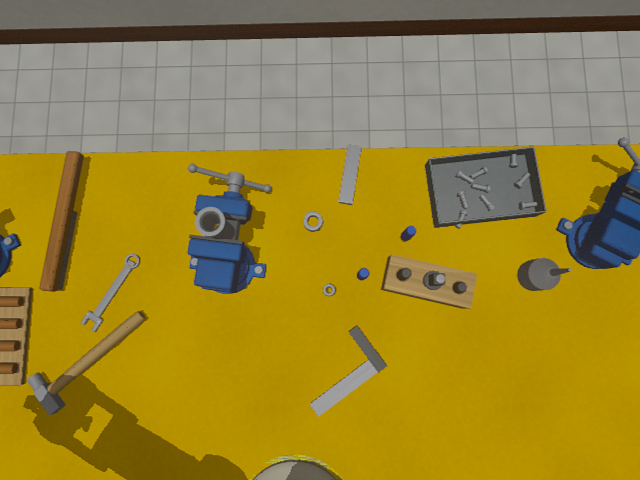

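View pics/scene0.png

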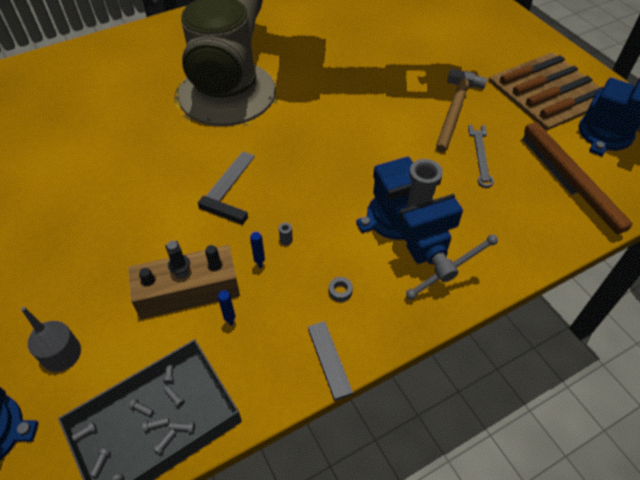

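Top view: hub mouth ≈(210,222), spacer ≈(329,290), and the drift in the middle hole ≈(436,281), with punches either side. The blue look-alikes stand at (409,233) and (363,273), and the wide ring is at (313,222). Next I'll zoom in on these to measure them.

```bash
python3 - <<'E'
from h import *
t=cv2.imread('pics/top0.png');s=cv2.imread('pics/scene0.png')
def z(im,x,y,w,h,k): return cv2.resize(im[y:y+h,x:x+w],None,fx=k,fy=k,interpolation=cv2.INTER_CUBIC)
A=np.hstack([z(t,180,190,66,48,6),z(t,300,265,66,48,6)])
B=np.hstack([z(t,375,247,110,66,4),z(s,400,145,58,44,6)])
w=min(A.shape[1],B.shape[1]);cv2.imwrite('pics/c1.png',np.vstack([A[:,:w],B[:,:w]]))
m=np.load('pics/top0.npz');n=np.load('pics/scene0.npz')
print('hub',ray(m,210,222,.15),ray(n,426,171,.15),'sp',ray(m,329,290,.04),ray(n,286,228,.04))
print('drift head',ray(m,440,279,.14))
E
```

```text
hub [0.56668071 0.14213699 0.15      ] [0.53615781 0.1584369  0.15      ] sp [ 0.44566283 -0.07357868  0.04      ] [ 0.45184384 -0.07156506  0.04      ]
drift head [ 0.45988655 -0.27207799  0.14      ]
```

View pics/c1.png

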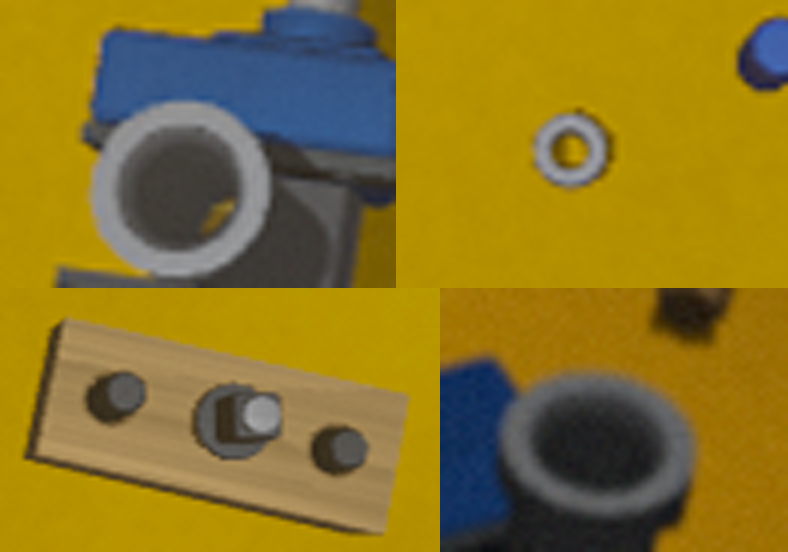

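```bash
python3 - <<'E'
from h import *
from scipy.optimize import least_squares
m=np.load('pics/top0.npz');n=np.load('pics/scene0.npz')
r=least_squares(lambda P:np.r_[(proj(m,P)-[210,221.5]).ravel(),(proj(n,P)-[426.2,171.2]).ravel()],[.55,.14,.15]);print('hub',r.x,r.fun)
print('sp',ray(m,329.2,290,.04),'head',ray(m,440.5,279,.134+.0),'guard',ray(m,433.75,280.25,.087))
C=[ray(m,*p,.06)[:2] for p in[(391,254.5),(477,274.25),(471,308),(381.5,289.5)]]
C=np.array(C);print(C,C.mean(0)); d=C[1]-C[0];print(np.degrees(np.arctan2(*d[::-1])));d=C[2]-C[3];print(np.degrees(np.arctan2(*d[::-1])))
m=eyes.camera_model('wrist');print({k:np.array(v).round(4).tolist() for k,v in m.items()})
E
```

```text
hub [0.56120017 0.13365469 0.18526116] [-0.50179938 -0.24515337 -0.50297147  0.13061249]
sp [ 0.44565949 -0.07398143  0.04      ] head [ 0.46023345 -0.27445831  0.134     ] guard [ 0.460749   -0.27324509  0.087     ]
[[ 0.51404328 -0.19743525]
 [ 0.47328881 -0.36455186]
 [ 0.40782072 -0.34912333]
 [ 0.44504326 -0.17667161]] [ 0.46004902 -0.27194551]
-103.70512316322021
-102.18005374910102
{'mtx': [[374.0544, 0.0, 325.5135], [0.0, 374.0544, 242.7806], [0.0, 0.0, 1.0]], 'view': [[0.3396, 0.9406, -0.0015, -0.55], [-0.9037, 0.3258, -0.2778, 0.035], [-0.2608, 0.0957, 0.9606, -0.3777], [0.0, 0.0, 0.0, 1.0]]}
```

```bash
cat >> h.py <<'E'
from scipy.spatial.transform import Rotation as Ro
def Rgoal(yaw):
    a=np.radians(yaw);y=np.array([np.cos(a),np.sin(a),0]);z=np.array([0,0,-1.]);return np.c_[np.cross(y,z),y,z]
def plan(pos,yaw,n,grip=0,start=None):
    s=readout.observe() if start is None else start
    p=np.array(s['position']);R=np.array(s['tool_rot']);G=Rgoal(yaw);out=[]
    for k in range(n,0,-1):
        rv=Ro.from_matrix(R.T@G).as_rotvec(degrees=True)/k
        d=R.T@(np.array(pos)-p)*1000/k
        d=d.round(1);rv=rv.round(1);out.append(' '.join(f'{v:g}' for v in [grip,*d,*rv]))
        p=p+R@d/1000;R=R@Ro.from_rotvec(rv,degrees=True).as_matrix()
    for i in range(0,n,5):print('; '.join(out[i:i+5]))
E
python3 -c "
from h import *
plan([.561,.134,.32],-13,15)"
```

```text
0 -32.1 -15.5 -4.8 -0 0 5.5; 0 -33.5 -12.4 -4.8 -0 0 5.5; 0 -34.5 -9.1 -4.8 -0 0 5.5; 0 -35.2 -5.8 -4.8 -0 0 5.6; 0 -35.6 -2.3 -4.8 -0 0 5.5
0 -35.7 1.1 -4.8 -0 0 5.6; 0 -35.4 4.6 -4.8 -0 0 5.5; 0 -34.8 8 -4.8 -0 0 5.6; 0 -33.9 11.3 -4.8 -0 0 5.5; 0 -32.6 14.5 -4.8 -0 0 5.6
0 -31.1 17.6 -4.8 -0 0 5.5; 0 -29.2 20.5 -4.8 -0 0 5.6; 0 -27.1 23.3 -4.8 -0 0 5.5; 0 -24.7 25.8 -4.8 -0 0 5.6; 0 -22.1 28.1 -4.9 -0 0.1 5.5
```

Emit:
arm_command(
  rows="0 -32.1 -15.5 -4.8 0 0 5.5; 0 -33.5 -12.4 -4.8 0 0 5.5; 0 -34.5 -9.1 -4.8 0 0 5.5; 0 -35.2 -5.8 -4.8 0 0 5.6; 0 -35.6 -2.3 -4.8 0 0 5.5",
)

```text
time_s: 0.52
position: [0.3123, 0.3882, 0.2723]
tool_rot: [[-0.673, 0.74, -0.0], [0.74, 0.673, -0.0], [0.0, -0.001, -1.0]]
ft_force: [0.6, 0.9, 0.7]
grip_width: 0.0854
```

Emit:
arm_command(
  rows="0 -35.7 1.1 -4.8 0 0 5.6; 0 -35.4 4.6 -4.8 0 0 5.5; 0 -34.8 8 -4.8 0 0 5.6; 0 -33.9 11.3 -4.8 0 0 5.5; 0 -32.6 14.5 -4.8 0 0 5.6",
)

```text
time_s: 0.93
position: [0.4372, 0.2603, 0.2964]
tool_rot: [[-0.25, 0.968, -0.001], [0.968, 0.25, -0.0], [0.0, -0.001, -1.0]]
ft_force: [0.4, 0.7, -0.3]
grip_width: 0.0857
```

Emit:
arm_command(
  rows="0 -31.1 17.6 -4.8 0 0 5.5; 0 -29.2 20.5 -4.8 0 0 5.6; 0 -27.1 23.3 -4.8 0 0 5.5; 0 -24.7 25.8 -4.8 0 0 5.6; 0 -22.1 28.1 -4.9 0 0 5.5",
)

```text
time_s: 1.35
position: [0.562, 0.1325, 0.3203]
tool_rot: [[0.229, 0.973, -0.001], [0.973, -0.229, 0.0], [-0.0, -0.001, -1.0]]
ft_force: [0.9, 0.6, 0.1]
grip_width: 0.0856
```

Emit:
arm_command(
  rows="0 0 0 0 0 0 0; 0 0 0 0 0 0 0",
)

```text
time_s: 1.52
position: [0.5619, 0.1328, 0.3196]
tool_rot: [[0.227, 0.974, -0.001], [0.974, -0.227, 0.0], [-0.0, -0.001, -1.0]]
ft_force: [-1.0, 0.5, 0.6]
grip_width: 0.0858
```

```bash
python3 -c "
from h import *
s=readout.observe();print(s['position'],s['tool_rot'].round(4),s['ft_force'])
im,m=snap('wrist','w1')
"
```

```text
[0.56191653 0.13275199 0.31955716] [[ 2.267e-01  9.740e-01 -1.300e-03]
 [ 9.740e-01 -2.267e-01  0.000e+00]
 [-3.000e-04 -1.300e-03 -1.000e+00]] [-1.04099944  0.49216348  0.61862636]
```

View pics/w1.png

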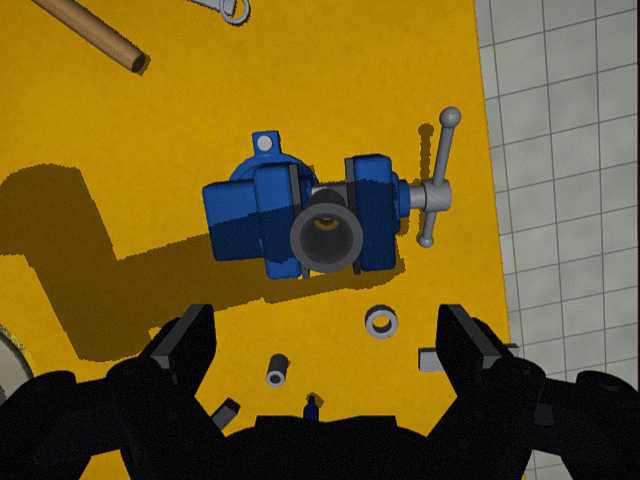

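```bash
cat > ring.py <<'E'
from h import *
from scipy.optimize import least_squares
im=cv2.imread('pics/full_w1.png');m=np.load('pics/w1.npz')
hsv=cv2.cvtColor(im,cv2.COLOR_BGR2HSV)
def ring(x,y,w,thr=85):
    c=hsv[y-w:y+w,x-w:x+w]; k=((c[...,1]<60)&(c[...,2]>thr)).astype(np.uint8)
    cs,_=cv2.findContours(k,cv2.RETR_CCOMP,cv2.CHAIN_APPROX_NONE)
    cs=sorted(cs,key=cv2.contourArea)[::-1][:3]
    for q in cs:
        if len(q)>8:
            e=cv2.fitEllipse(q);print(np.array(e[0])+[x-w,y-w],e[1],cv2.contourArea(q))
    return k
ring(326,238,48)
c=im[190:290,276:376];print(hsv[238,285:370,2][::3],hsv[238,285:370,1][::3])
a=cv2.resize(c,None,fx=5,fy=5,interpolation=cv2.INTER_CUBIC)
cv2.imwrite('pics/c2.png',a)
print(ray(m,326,238,.185),ray(m,277,378.5,.04))
def circ(P,r,n=60):
    t=np.linspace(0,2*np.pi,n);return proj(m,np.c_[P[0]+r*np.cos(t),P[1]+r*np.sin(t),0*t+P[2]])
for z in(.17,.18,.19):
    P=ray(m,326.5,237.5,z);q=circ(P,.026);print(z,P,np.ptp(q,axis=0))
E
python3 ring.py
```

```text
[313.94144821 191.38812363] (3.972193956375122, 7.341724872589111) 9.5
[68 65 74 73 79 49 43 43 38 37 32 42 34 36 37 38 31 38 30 32 40 43 49 71
 75 72 60 62 65] [176 216   7  10  19  31  18  18  20  21  16  30  15  57  41  27  16   7
  26  16  45  24  26  25  17  21 174 218 196]
[0.56130119 0.13287527 0.185     ] [ 0.4510497 -0.0703675  0.04     ]
0.17 [0.56082652 0.12914111 0.17      ] [68.61831893 66.1721945 ]
0.18 [0.56143157 0.13181787 0.18      ] [71.22470918 68.68729622]
0.19 [0.56203662 0.13449464 0.19      ] [74.03691891 71.40129221]
```

View pics/c2.png

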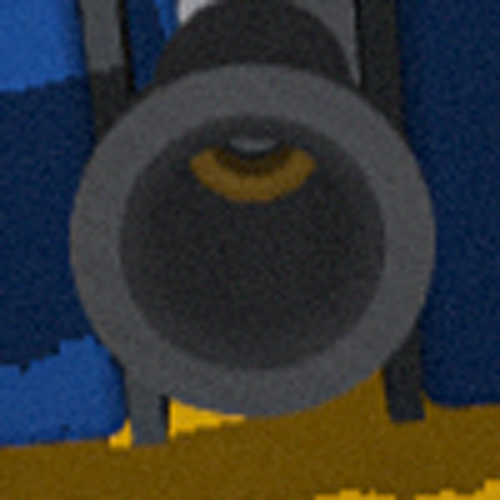

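Zoomed in, the flange outline spans x 70–436 and y 63–416 in the crop, so the mouth is at full-image (326.2,237.5). The brass bush is visible down the bore. This puts the mouth at about (0.5616,0.1336,0.186), which agrees with the triangulated value. Next I'll move over the spacer.

```bash
python3 -c "
from h import *
plan([.447,-.072,.185],-13,8)"
```

```text
0 -28.3 -8.1 16.9 -0 0 0; 0 -28.3 -8.1 16.9 -0 0 0; 0 -28.3 -8.1 16.8 -0 0 0; 0 -28.3 -8.1 16.9 -0 0 0; 0 -28.2 -8.1 16.8 -0 0 0
0 -28.3 -8.1 16.9 -0 0 0; 0 -28.2 -8.1 16.8 -0 0 0; 0 -28.3 -8 16.9 -0.1 0 0
```

Emit:
arm_command(
  rows="0 -28.3 -8.1 16.9 0 0 0; 0 -28.3 -8.1 16.9 0 0 0; 0 -28.3 -8.1 16.8 0 0 0; 0 -28.3 -8.1 16.9 0 0 0; 0 -28.2 -8.1 16.8 0 0 0",
)

```text
time_s: 1.98
position: [0.4881, 0.0058, 0.2355]
tool_rot: [[0.221, 0.975, 0.0], [0.975, -0.221, 0.0], [0.0, 0.0, -1.0]]
ft_force: [0.5, -0.6, 0.6]
grip_width: 0.0857
```

Emit:
arm_command(
  rows="0 -28.3 -8.1 16.9 0 0 0; 0 -28.2 -8.1 16.8 0 0 0; 0 -28.3 -8 16.9 0 0 0; 0 0 0 0 0 0 0; 0 0 0 0 0 0 0",
)

```text
time_s: 2.4
position: [0.4464, -0.0715, 0.1853]
tool_rot: [[0.225, 0.974, -0.001], [0.974, -0.225, 0.001], [0.001, -0.001, -1.0]]
ft_force: [-0.6, 1.5, -0.1]
grip_width: 0.0856
```

```bash
python3 -c "
from h import *
s=readout.observe();print(s['position'])
im,m=snap('wrist','w2')
np.save('pics/w2pos.npy',s['position'])
"
```

```text
[ 0.44635893 -0.07145564  0.18527663]
```

View pics/w2.png

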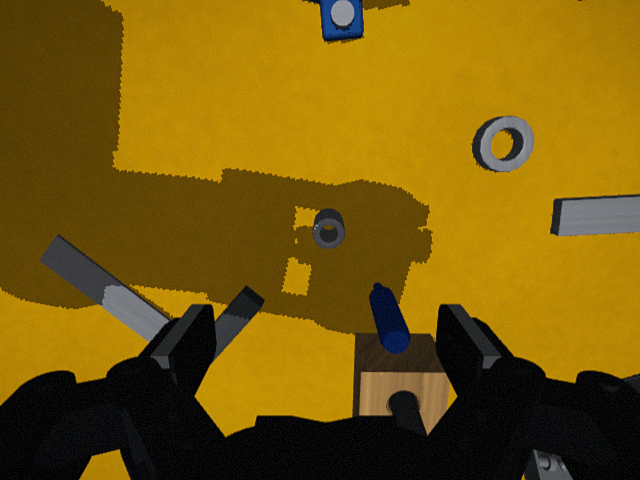

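```bash
python3 - <<'E'
from h import *
m=np.load('pics/w2.npz');im=cv2.imread('pics/full_w2.png')
hsv=cv2.cvtColor(im,cv2.COLOR_BGR2HSV);c=hsv[195:265,295:365]
k=((c[...,1]<110)).astype(np.uint8);cs,_=cv2.findContours(k,0,cv2.CHAIN_APPROX_NONE);q=max(cs,key=cv2.contourArea)
x,y,w,h=cv2.boundingRect(q);print('bbox',x+295,y+195,w,h,c[...,1][::6,::6])
P=ray(m,328.8,233,.04);t=np.linspace(0,6.28,60)
pr=proj(m,np.c_[P[0]+.0125*np.cos(t),P[1]+.0125*np.sin(t),0*t+.04]);print(P,pr.min(0),pr.max(0))
R=Rgoal(-13)
for z in(.07,.094,.1):
  B=ray(m,396,342,z);print('blue',B,R.T@(B-P)*1000, 'foot',ray(m,377,288,0))
E
```

```text
bbox 313 208 32 41 [[255 255 255 223 235 255 252 235 255 255 245 219]
 [233 245 237 235 233 255 239 239 233 255 233 255]
 [255 254 250 247 237 233 255 245 230 253 255 247]
 [255 252 251 255  59  44  13  26 240 255 223 242]
 [255 239 255 241  36  17   8  25 240 247 238 250]
 [247 255 242 176  12  96 122   7  15 232 232 235]
 [245 247 227  26  17  50  31  38  48 242 244 237]
 [247 255 255 136  24  34  33   8  38 219 252 255]
 [233 255 250 239  23  13  28  19 250 250 245 255]
 [226 250 226 255 255 219 234 255 229 252 250 240]
 [255 247 255 255 237 255 234 215 250 240 236 245]
 [255 255 255 249 242 240 220 208 255 234 227 236]]
[ 0.4480172  -0.07079469  0.04      ] [311.99943579 216.53675095] [345.61110498 249.06843396]
blue [ 0.47870764 -0.15313224  0.07      ] [-73.32339537  48.42577006 -30.        ] foot [ 0.47660901 -0.14005734  0.        ]
blue [ 0.47699938 -0.13796556  0.094     ] [-58.92970662  43.34953271 -54.        ] foot [ 0.47660901 -0.14005734  0.        ]
blue [ 0.47657232 -0.13417389  0.1       ] [-55.33128443  42.08047337 -60.        ] foot [ 0.47660901 -0.14005734  0.        ]
```

Emit:
arm_command(
  rows="0 0.5 0.7 33 0 0 0; 0 0.5 0.7 33 0 0 0; 0 0 0 33 0 0 0; 0 0 0 30 0 0 0; 0 0 0 22 0 0 0",
)

```text
time_s: 2.87
position: [0.4492, -0.0695, 0.0331]
tool_rot: [[0.222, 0.975, 0.0], [0.975, -0.222, 0.0], [0.0, -0.0, -1.0]]
ft_force: [0.2, 0.2, 0.4]
grip_width: 0.0849
```

Emit:
arm_command(
  rows="0 0 0 0 0 0 0; 0.8 0 0 0 0 0 0; 0.8 0 0 0 0 0 0; 0.8 0 0 0 0 0 0; 0.8 0 0 0 0 0 0",
  squeeze=40,
)

```text
time_s: 3.28
position: [0.4496, -0.0712, 0.0359]
tool_rot: [[0.224, 0.975, 0.003], [0.975, -0.224, -0.001], [-0.001, 0.003, -1.0]]
ft_force: [-0.1, -0.3, 0.3]
grip_width: 0.0386
```

Emit:
arm_command(
  rows="0.8 0 0 0 0 0 0; 0.8 0 0 0 0 0 0; 0.8 0 0 0 0 0 0; 0.8 0 0 0 0 0 0; 0.8 0 0 0 0 0 0",
)

```text
time_s: 3.7
position: [0.4494, -0.0713, 0.0356]
tool_rot: [[0.225, 0.974, 0.002], [0.974, -0.225, -0.001], [-0.0, 0.002, -1.0]]
ft_force: [-0.8, 1.4, 9.2]
grip_width: 0.0242
```

```bash
python3 -c "
from h import *
s=readout.observe();print(s['position'],s['ft_force'])
s=dict(s);s['position']=s['position']+np.array([0,0,.205]);s['tool_rot']=Rgoal(-13)
plan([.5625,.1335,.24],-13,7,.8,s)"
```

```text
[ 0.44939602 -0.07131228  0.03562468] [-0.78933923  1.42581799  9.22392264]
0.8 32.1 9.2 0.1 0 0 0; 0.8 32.2 9.2 0.1 0 0 0; 0.8 32.1 9.1 0.1 0 0 0; 0.8 32.2 9.2 0.1 0 0 0; 0.8 32.1 9.1 0.1 0 0 0
0.8 32.2 9.2 0.1 0 0 0; 0.8 32.1 9.1 0 0 0 0
```

Emit:
arm_command(
  rows="0.8 0 0 -15 0 0 0; 0.8 0 0 -35 0 0 0; 0.8 0 0 -40 0 0 0; 0.8 0 0 -40 0 0 0; 0.8 0 0 -40 0 0 0",
)

```text
time_s: 4.12
position: [0.4482, -0.0709, 0.2069]
tool_rot: [[0.225, 0.974, 0.0], [0.974, -0.225, -0.0], [0.0, 0.0, -1.0]]
ft_force: [2.1, -0.5, -1.0]
grip_width: 0.0232
```

Emit:
arm_command(
  rows="0.8 0 0 -36 0 0 0; 0.8 32.2 9.2 0 0 0 0; 0.8 32.2 9.2 0 0 0 0; 0.8 32.2 9.2 0 0 0 0; 0.8 32.2 9.2 0 0 0 0",
)

```text
time_s: 4.53
position: [0.5139, 0.0475, 0.2411]
tool_rot: [[0.225, 0.974, 0.001], [0.974, -0.225, -0.0], [0.0, 0.001, -1.0]]
ft_force: [0.1, -0.8, -1.5]
grip_width: 0.0236
```

Emit:
arm_command(
  rows="0.8 32 9 0 0 0 0; 0.8 32 9 0 0 0 0; 0.8 32 9 0 0 0 0; 0.8 0 0 0 0 0 0; 0.8 0 0 0 0 0 0",
)

```text
time_s: 4.95
position: [0.5615, 0.1347, 0.2402]
tool_rot: [[0.222, 0.975, -0.001], [0.975, -0.222, -0.0], [-0.0, -0.001, -1.0]]
ft_force: [-0.2, -0.6, -0.9]
grip_width: 0.0237
```

```bash
python3 -c "
from h import *
s=readout.observe();print(s['position'],s['tool_rot'].round(3),s['ft_force'])
im,m=snap('wrist','w3',(220,160,440,360),3)
for z in (.186,.204):
  P=proj(m,[.5616,.1336,.186]);print(P)
"
```

```text
[0.5614578  0.1347445  0.24017992] [[ 0.222  0.975 -0.001]
 [ 0.975 -0.222 -0.   ]
 [-0.    -0.001 -1.   ]] [-0.20588765 -0.61731389 -0.93117009]
[[327.95489755 281.86945117]]
[[327.95489755 281.86945117]]
```

View pics/w3.png

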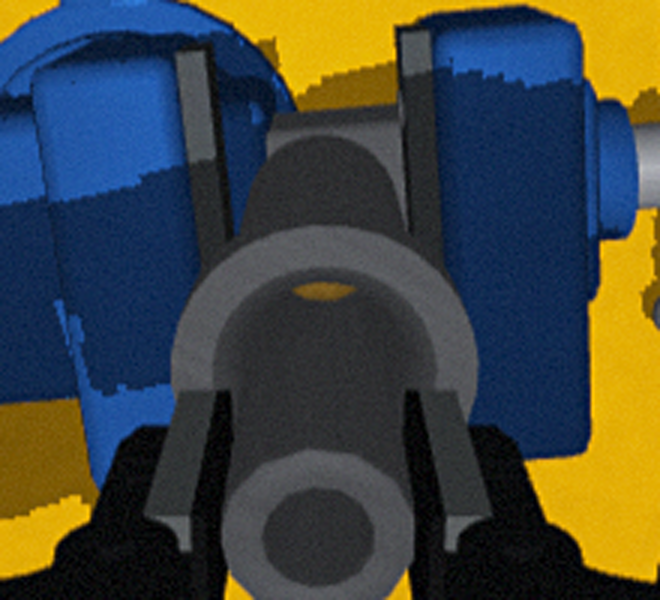

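The held spacer's top ring is centred at crop (319,533), i.e. full-image (326.3,337.7). The hub rim's centre column is 328.2.

```bash
python3 -c "
from h import *
m=np.load('pics/w3.npz');R=Rgoal(-13);T=np.array([.56146,.13474,.24018])
S=ray(m,326.1,337.5,.2446);print('spacer',S,R.T@(S-T)*1000)
H=np.array([.5616,.1336,.186]);print('hub rel spacer',R.T@(H-S)*1000)
t=np.linspace(0,6.28,90)
for dz in(-.002,0,.002):
  q=proj(m,np.c_[H[0]+.026*np.cos(t),H[1]+.026*np.sin(t),0*t+.186+dz]);print((q.min(0)-[220,160])*3,(q.max(0)-[220,160])*3)
q=proj(m,np.c_[S[0]+.0125*np.cos(t),S[1]+.0125*np.sin(t),0*t+.2446]);print((q.min(0)-[220,160])*3,(q.max(0)-[220,160])*3)
"
```

```text
spacer [0.56113555 0.13614359 0.2446    ] [ 1.29463117 -0.63187602 -4.42      ]
hub rel spacer [-2.3739199   1.02473203 58.6       ]
[172.65647424 214.86325131] [474.90824806 496.94496364]
[171.20563993 217.90715719] [476.49575254 502.49759726]
[169.72533288 221.01529647] [478.1154894  508.15878123]
[213.80541475 437.04905238] [422.78749221 623.10146973]
```

Emit:
arm_command(
  rows="0.8 -2 1 6 0 0 0; 0.8 0 0 6 0 0 0; 0.8 0 0 6 0 0 0; 0.8 0 0 5 0 0 0; 0.8 0 0 0 0 0 0",
)

```text
time_s: 5.42
position: [0.5623, 0.1311, 0.2181]
tool_rot: [[0.225, 0.974, 0.002], [0.974, -0.225, 0.001], [0.001, 0.002, -1.0]]
ft_force: [-0.2, 0.3, 6.2]
grip_width: 0.0235
```

```bash
python3 -c "
from h import *
s=readout.observe();print(s['position'],s['tool_rot'].round(3),s['ft_force'],s['wrist_torque'])
im,m=snap('scene','s4');im2,_=snap('wrist','w4')
a=cv2.resize(im[130:230,380:480],None,fx=4,fy=4,interpolation=2);b=im2[180:480,170:490]
b=cv2.resize(b,(426,400),interpolation=2)
cv2.imwrite('pics/c4.png',np.hstack([a,b])[:,:,::-1])
"
```

```text
[0.5622615  0.13107551 0.21809795] [[ 0.225  0.974  0.002]
 [ 0.974 -0.225  0.001]
 [ 0.001  0.002 -1.   ]] [-0.21494875  0.27797747  6.21239244] [ 0.11852127  0.11077247 -0.01655622]
```

View pics/c4.png

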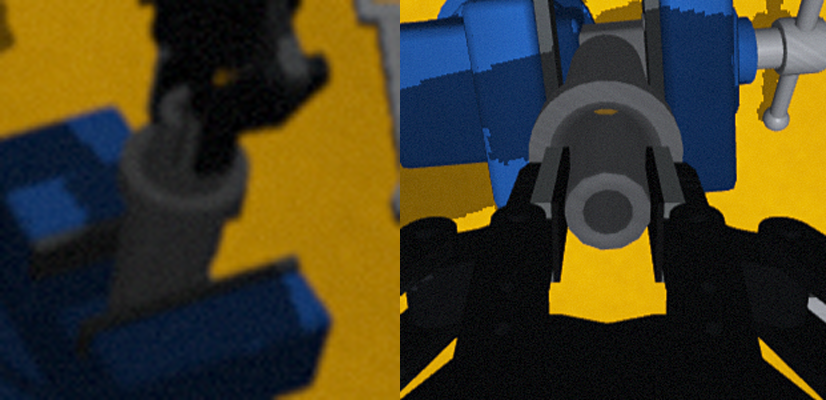

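```bash
python3 -c "
from h import *
s=readout.observe();m=eyes.camera_model('wrist');R=s['tool_rot'];T=s['position']
im=cv2.imread('pics/full_w4.png');g=cv2.cvtColor(im,6)
print('col324',g[232:252,324],'col326 ring',g[300:376:2,326])
f=lambda u,v,z:(R.T@(ray(m,u,v,z)-T)*1000).round(1)
print('rimtop',f(324.4,240,.1865)-[26,0,0]);print('rim L,R',f(170+128/1.331,180+140/1.333,.1865),f(170+283/1.331,180+140/1.333,.1865))
for z in(.2225,.215):print('sp',f(325.5,338.3,z),'top',f(325.5,180+173/1.333,z),'bot',f(325.5,180+249/1.333,z),f(170+166/1.331,338,z),f(170+248/1.331,338,z))
"
```

```text
col324 [48 42 42 47 42 51 49 49 60 87 91 94 99 97 95 95 97 92 94 91] col326 ring [ 42  50  48  47  50  86  97  98  90  87  86  62  51  47  53  48  43  44
  54  44  53  48  45  42  49  53  52  50  86  91  91  86  88  87 179 174
 175 173]
rimtop [ 1.4 -1.3 31.8]
rim L,R [  6.5 -27.4  31.7] [ 6.5 24.8 31.8]
sp [ 0.8 -0.8 -4.2] top [12.1 -0.8 -4.2] bot [-11.   -0.8  -4.2] [  1.  -11.9  -4.2] [ 0.9 10.3 -4.2]
sp [-3.6 -0.8  3.3] top [ 8.4 -0.8  3.3] bot [-16.1  -0.8   3.3] [ -3.4 -12.6   3.3] [-3.5 11.   3.3]
```

Ring measurements put the spacer axis within about 0.7 mm of the hub axis, so the flare should take it. I'll ease down while watching the force.

Emit:
arm_command(
  rows="0.8 0.7 -0.5 0 0 0 0; 0.8 0 0 1.5 0 0 0; 0.8 0 0 1.5 0 0 0; 0.8 0 0 0 0 0 0",
)

```text
time_s: 5.85
position: [0.5625, 0.1318, 0.2173]
tool_rot: [[0.225, 0.974, 0.006], [0.974, -0.225, 0.0], [0.001, 0.006, -1.0]]
ft_force: [-1.7, 1.4, 18.2]
grip_width: 0.0234
```

```bash
python3 -c "
from h import *
s=readout.observe();print(s['position'],s['tool_rot'].round(4),s['ft_force'],s['wrist_torque'])
m=np.load('pics/w4.npz');im=cv2.imread('pics/full_w4.png');v=im[225:385,260:400]
v=cv2.convertScaleAbs(v,alpha=2.2);cv2.imwrite('pics/c5.png',cv2.resize(v,None,fx=3.7,fy=3.7,interpolation=2))
"
```

```text
[0.56251988 0.13181106 0.21730379] [[ 2.251e-01  9.743e-01  5.900e-03]
 [ 9.743e-01 -2.251e-01  1.000e-04]
 [ 1.400e-03  5.700e-03 -1.000e+00]] [-1.67538645  1.3549556  18.23570567] [-0.07924814  0.44055049 -0.06631276]
```

View pics/c5.png

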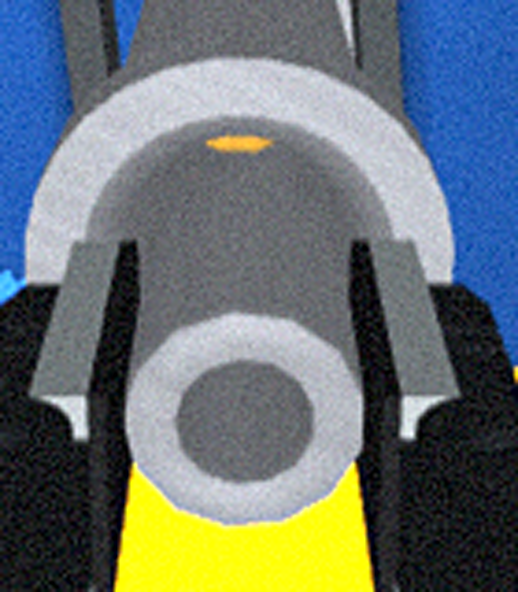

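```bash
python3 -c "
from h import *
m=np.load('pics/w4.npz');T=np.array([.56226,.13108,.2181]);R=Rgoal(-13)
pts={'Lin tip':(137,240),'Rin tip':(352,240),'Lback tip':(75,240),'Rback tip':(412,240),'Lin end':(88,437),'Rin end':(400,437)}
for k,(a,b) in pts.items():
  u,v=260+a/3.7,225+b/3.7
  print(k,[ (R.T@(ray(m,u,v,.2181-d)-T)*1000).round(1)[:2].tolist() for d in(0,.01,.017,.025,.033)])
"
```

```text
Lin tip [[17.7, -11.0], [13.4, -11.8], [10.4, -12.4], [7.0, -13.0], [3.5, -13.7]]
Rin tip [[17.7, 9.8], [13.4, 10.7], [10.4, 11.3], [7.0, 12.0], [3.5, 12.7]]
Lback tip [[17.7, -17.0], [13.4, -18.3], [10.4, -19.2], [7.0, -20.2], [3.5, -21.3]]
Rback tip [[17.7, 15.6], [13.4, 17.0], [10.4, 17.9], [6.9, 19.0], [3.5, 20.1]]
Lin end [[-3.8, -16.4], [-9.8, -17.7], [-14.0, -18.5], [-18.9, -19.5], [-23.7, -20.5]]
Rin end [[-3.8, 15.1], [-9.9, 16.4], [-14.1, 17.4], [-18.9, 18.4], [-23.7, 19.4]]
```

```bash
python3 -c "
from h import *
m=np.load('pics/s4.npz');im=cv2.imread('pics/full_s4.png');R=Rgoal(-13);T=np.array([.56226,.13108,.2181])
x0,y0,k=395,120,9;v=cv2.convertScaleAbs(im[y0:y0+65,x0:x0+75],alpha=2);v=cv2.resize(v,None,fx=k,fy=k,interpolation=2)
w=v.copy()
def dr(P,c):
  q=((proj(m,P)-[x0,y0]+.5)*k).astype(int);cv2.polylines(w,[q.reshape(-1,1,2)],False,c,1)
t=np.linspace(0,6.28,60)
ci=lambda C,r:np.c_[C[0]+r*np.cos(t),C[1]+r*np.sin(t),0*t+C[2]]
dr(ci([.5616,.1336,.186],.026),(0,255,0));dr(ci([.5616,.1336,.186],.019),(0,255,0))
S=T+R@[.0008,-.0008,0]
dr(ci([S[0],S[1],.2225],.0125),(0,0,255));dr(ci([S[0],S[1],.1825],.0125),(0,0,255))
for sy in(-1,1):
  L=[T+R@np.array([a,sy*b,.017]) for a,b in((-.011,.0125),(.011,.0125),(.011,.027),(-.011,.027),(-.011,.0125))];dr(np.array(L),(255,255,0))
cv2.imwrite('pics/c6.png',cv2.resize(np.hstack([v[:,:],w]),(800,int(800*65/150))))
"
```

```text
(no output)
```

View pics/c6.png

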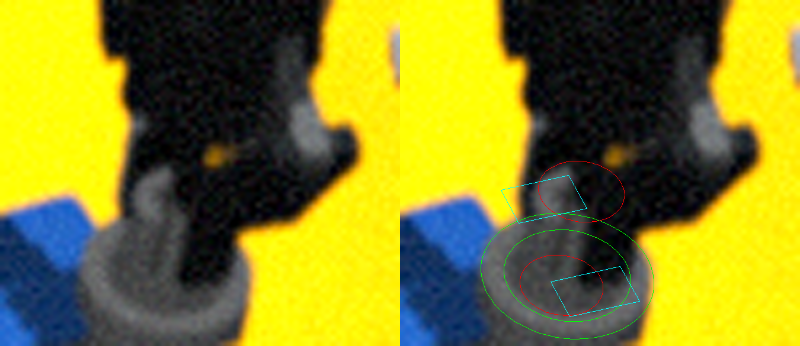

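Emit:
arm_command(
  rows="0.8 0 0 -4 0 0 0; 0.8 0 0 -4 0 0 0; 0.8 0 0 0 0 0 0; 0.8 0 0 0 0 0 0; 0.8 0 0 0 0 0 0",
)

```text
time_s: 6.27
position: [0.5615, 0.132, 0.2219]
tool_rot: [[0.225, 0.974, -0.001], [0.974, -0.225, -0.0], [-0.0, -0.001, -1.0]]
ft_force: [1.3, 0.1, -0.9]
grip_width: 0.0235
```

```bash
cat > st.py <<'E'
from h import *
s=readout.observe();print(s['position'].round(4),s['tool_rot'].round(4)[:,2],s['ft_force'].round(2),s['wrist_torque'].round(3),round(s['grip_width'],4),s['time_s'])
E
python3 st.py
```

```text
[0.5615 0.132  0.2219] [-0.0011 -0.     -1.    ] [ 1.33  0.07 -0.91] [-0.044 -0.008  0.024] 0.0235 6.2667
```

Emit:
arm_command(
  rows="0.8 0 0 3 0 0 0; 0.8 0 0 0 0 0 0; 0.8 0 0 0 0 0 0",
)

```text
time_s: 6.52
position: [0.5616, 0.1322, 0.219]
tool_rot: [[0.224, 0.974, -0.001], [0.974, -0.224, -0.0], [-0.0, -0.001, -1.0]]
ft_force: [0.4, 0.2, -1.4]
grip_width: 0.0236
```

```bash
python3 st.py
```

```text
[0.5616 0.1322 0.219 ] [-9.e-04 -1.e-04 -1.e+00] [ 0.39  0.25 -1.41] [-0.008  0.042  0.02 ] 0.0236 6.5167
```

Emit:
arm_command(
  rows="0.8 0 0 3 0 0 0; 0.8 0 0 0 0 0 0; 0.8 0 0 0 0 0 0",
)

```text
time_s: 6.77
position: [0.5617, 0.1324, 0.2162]
tool_rot: [[0.224, 0.975, -0.0], [0.975, -0.224, 0.0], [0.0, -0.0, -1.0]]
ft_force: [0.9, 0.6, -1.3]
grip_width: 0.0234
```

```bash
python3 st.py
```

```text
[0.5617 0.1324 0.2162] [-2.e-04  3.e-04 -1.e+00] [ 0.86  0.59 -1.26] [ 0.245 -0.139  0.013] 0.0234 6.7667
```

Lifting and re-lowering freed it: there is no load at 0.2162, so the earlier contact was on the flare. Continuing down.

Emit:
arm_command(
  rows="0.8 0 0 2.5 0 0 0; 0.8 0 0 2.5 0 0 0; 0.8 0 0 0 0 0 0",
)

```text
time_s: 7.02
position: [0.5617, 0.1324, 0.2111]
tool_rot: [[0.224, 0.975, -0.0], [0.975, -0.224, 0.0], [0.0, -0.0, -1.0]]
ft_force: [1.8, 1.9, -2.2]
grip_width: 0.024
```

```bash
python3 st.py
```

```text
[0.5617 0.1324 0.2111] [-1.e-04  4.e-04 -1.e+00] [ 1.75  1.89 -2.2 ] [ 0.387 -0.301 -0.023] 0.024 7.0167
```

Emit:
arm_command(
  rows="0.8 0.6 0.3 1 0 0 0; 0.8 0 0 2.5 0 0 0; 0.8 0 0 0 0 0 0",
)

```text
time_s: 7.27
position: [0.5619, 0.1326, 0.2075]
tool_rot: [[0.224, 0.974, -0.001], [0.974, -0.224, -0.0], [-0.0, -0.001, -1.0]]
ft_force: [1.5, 0.8, -2.5]
grip_width: 0.0234
```

```bash
python3 st.py
```

```text
[0.5619 0.1326 0.2075] [-9.e-04 -2.e-04 -1.e+00] [ 1.51  0.82 -2.51] [ 0.158 -0.142 -0.032] 0.0234 7.2667
```

Emit:
arm_command(
  rows="0.3 0 0 0 0 0 0; 0.3 0 0 0 0 0 0; 0.3 0 0 0 0 0 0; 0.3 0 0 0 0 0 0; 0 0 0 -25 0 0 0",
)

```text
time_s: 7.68
position: [0.5606, 0.1325, 0.2293]
tool_rot: [[0.225, 0.974, -0.009], [0.974, -0.225, -0.0], [-0.002, -0.008, -1.0]]
ft_force: [0.0, 0.7, -0.1]
grip_width: 0.0704
```

Emit:
arm_command(
  rows="0 0 0 -35 0 0 0; 0 0 0 -38 0 0 0; 0 0 0 -15 0 0 0; 0 0 0 0 0 0 0; 0 0 0 0 0 0 0",
)

```text
time_s: 8.1
position: [0.5621, 0.1327, 0.3213]
tool_rot: [[0.224, 0.974, 0.001], [0.974, -0.224, -0.0], [0.0, 0.001, -1.0]]
ft_force: [0.6, 0.8, -0.3]
grip_width: 0.0856
```

```bash
python3 -c "
import st
from h import *
im,m=snap('wrist','w7')
v=cv2.convertScaleAbs(im[180:300,260:390],alpha=2)
cv2.imwrite('pics/c7.png',cv2.resize(v,None,fx=5,fy=5,interpolation=2)[:,:,::-1])
import subprocess
plan([.460,-.2735,.27],-13,11)
"
```

```text
[0.5621 0.1327 0.3213] [ 0.0011 -0.     -1.    ] [ 0.55  0.78 -0.25] [-0.024 -0.006  0.006] 0.0856 8.1
0 -38.1 -0.7 4.6 -0 0 0; 0 -38.1 -0.7 4.6 -0 0 0; 0 -38 -0.7 4.6 -0 0 0; 0 -38.1 -0.7 4.6 -0 0 0; 0 -38 -0.7 4.5 -0 0 0
0 -38.1 -0.7 4.6 -0 0 0; 0 -38 -0.7 4.5 -0 0 0; 0 -38.1 -0.8 4.6 -0 0 0; 0 -38 -0.7 4.5 -0 0 0; 0 -38.1 -0.8 4.6 -0 0 0
0 -38 -0.7 4.5 -0.1 0 0
```

View pics/c7.png

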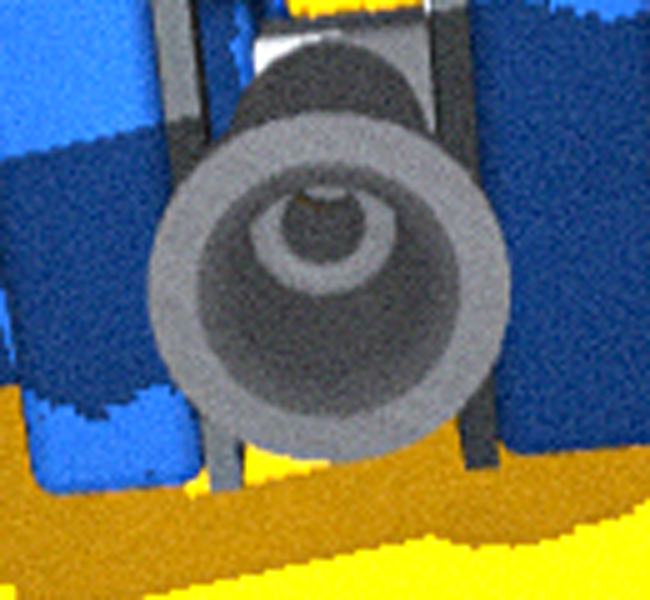

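The spacer is seated down the bore: its ring is centred at about (323,235) in the crop, with the rim spanning 148–511. Now to the drift.

Emit:
arm_command(
  rows="0 -38 -0.7 4.6 0 0 0; 0 -38 -0.7 4.6 0 0 0; 0 -38 -0.7 4.6 0 0 0; 0 -38 -0.7 4.6 0 0 0; 0 -38 -0.7 4.6 0 0 0",
)

```text
time_s: 8.57
position: [0.5148, -0.053, 0.2961]
tool_rot: [[0.224, 0.975, -0.003], [0.975, -0.224, 0.001], [0.0, -0.003, -1.0]]
ft_force: [0.9, 0.3, 0.3]
grip_width: 0.0856
```

Emit:
arm_command(
  rows="0 -38 -0.7 4.6 0 0 0; 0 -38 -0.7 4.6 0 0 0; 0 -38 -0.7 4.6 0 0 0; 0 -38 -0.7 4.6 0 0 0; 0 -38 -0.7 4.6 0 0 0",
)

```text
time_s: 8.98
position: [0.4687, -0.2374, 0.2731]
tool_rot: [[0.225, 0.974, -0.002], [0.974, -0.225, 0.002], [0.001, -0.003, -1.0]]
ft_force: [2.1, -1.4, 0.4]
grip_width: 0.0856
```

Emit:
arm_command(
  rows="0 -38 -0.7 4.6 0 0 0; 0 0 0 0 0 0 0; 0 0 0 0 0 0 0",
)

```text
time_s: 9.23
position: [0.4597, -0.2741, 0.2683]
tool_rot: [[0.228, 0.974, -0.003], [0.974, -0.228, 0.003], [0.002, -0.004, -1.0]]
ft_force: [-0.0, 1.1, 0.8]
grip_width: 0.0853
```

```bash
python3 -c "
import st
from h import *
im,m=snap('wrist','w8')
im,m=im.copy(),m
s=readout.observe();T=s['position'];R=s['tool_rot']
v=cv2.convertScaleAbs(im[170:350,200:450],alpha=1.7)
v=cv2.resize(v,None,fx=3.2,fy=3.2,interpolation=2)[:,:,::-1]
cv2.imwrite('pics/c8.png',v)
"
```

```text
[ 0.4597 -0.2741  0.2683] [-0.0031  0.003  -1.    ] [-0.02  1.07  0.78] [ 0.027 -0.008 -0.074] 0.0853 9.2333
```

View pics/c8.png

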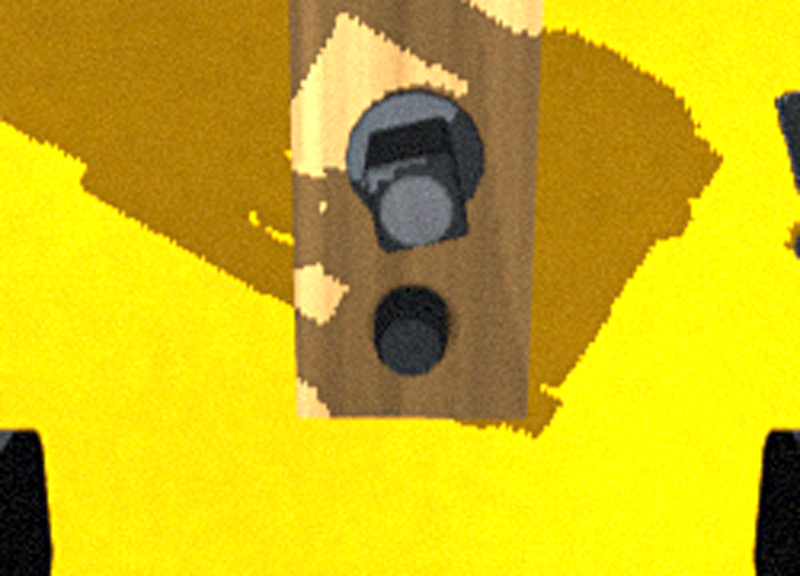

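The last view shows the drift in the middle hole: head at crop (416,211), guard at about (415,158), and a punch at (411,330). The square grip is turned about 12.5° relative to the jaws (edge from (385,250) to (467,233)).

```bash
python3 -c "
from h import *
s=readout.observe();m=np.load('pics/w8.npz');R=s['tool_rot'];T=s['position']
px=lambda a,b:(200+(a+.5)/3.2-.5,170+(b+.5)/3.2-.5)
hd=ray(m,*px(416.5,211),.139);gd=ray(m,*px(415.5,159),.087);print(hd,gd,R.T@(hd-T)*1e3,R.T@(gd-T)*1e3)
g=lambda a,b,z:(ray(m,*px(a,b),z))
for A,B in(((385,250),(467,233)),((372,135),(447,118))):
  for z in(.132,.087):
    d=g(*B,z)-g(*A,z);print(z,np.degrees(np.arctan2(d[1],d[0])),np.linalg.norm(d))
print('punch',ray(m,*px(411,345),.106), 'blue2',ray(np.load('pics/top0.npz'),410,231,.09))
"
```

```text
[ 0.46226652 -0.27106581  0.139     ] [ 0.46244564 -0.27092288  0.087     ] [  1.95323005   1.89390909 129.92411553] [  2.03711872   2.17545413 181.92379062]
0.132 -0.8770719189003482 0.019000594553571615
0.087 -0.8770719189003624 0.022284381515569288
0.132 -0.15121908438457837 0.016974708172273405
0.087 -0.1512190843844949 0.01990837033861588
punch [ 0.45122732 -0.3139203   0.106     ] blue2 [ 0.55591307 -0.23119786  0.09      ]
```

```bash
python3 -c "
from h import *
plan([.4625,-.2715,.2],-.5,3)"
```

```text
0 0.6 0.7 23 -0 -0 -4.2; 0 0.5 0.7 23 -0.1 -0.1 -4.2; 0 0.5 0.7 22.9 -0 -0 -4.1
```

Emit:
arm_command(
  rows="0 0.6 0.7 23 0 0 -4.2; 0 0.5 0.7 23 0 0 -4.2; 0 0.5 0.7 23 0 0 -4.1; 0 0 0 30 0 0 0; 0 0 0 30 0 0 0",
)

```text
time_s: 9.7
position: [0.4635, -0.2698, 0.1404]
tool_rot: [[0.006, 1.0, 0.0], [1.0, -0.006, -0.0], [-0.0, 0.0, -1.0]]
ft_force: [0.9, -0.6, -0.4]
grip_width: 0.0857
```

Emit:
arm_command(
  rows="0 0 0 20 0 0 0; 0 0 0 10 0 0 0; 0 0 0 0 0 0 0; 0 0 0 0 0 0 0",
)

```text
time_s: 10.03
position: [0.4636, -0.2711, 0.112]
tool_rot: [[0.007, 1.0, 0.0], [1.0, -0.007, -0.0], [-0.0, 0.0, -1.0]]
ft_force: [0.4, -0.1, 0.1]
grip_width: 0.0858
```

```bash
python3 st.py
```

```text
[ 0.4636 -0.2711  0.112 ] [ 2.e-04 -1.e-04 -1.e+00] [ 0.41 -0.1   0.1 ] [ 0.004 -0.011 -0.045] 0.0858 10.0333
```

Emit:
arm_command(
  rows="0.9 0 0 0 0 0 0; 0.9 0 0 0 0 0 0; 0.9 0 0 0 0 0 0; 0.9 0 0 0 0 0 0; 0.9 0 0 0 0 0 0",
  squeeze=50,
)

```text
time_s: 10.45
position: [0.4632, -0.2717, 0.1119]
tool_rot: [[0.008, 1.0, 0.001], [1.0, -0.008, -0.001], [-0.001, 0.001, -1.0]]
ft_force: [0.2, -0.9, -0.2]
grip_width: 0.0258
```

Emit:
arm_command(
  rows="0.9 0 0 0 0 0 0; 0.9 0 0 0 0 0 0; 0.9 0 0 0 0 0 0; 0.9 0 0 0 0 0 0",
  squeeze=100,
)

```text
time_s: 10.78
position: [0.4632, -0.2718, 0.112]
tool_rot: [[0.008, 1.0, 0.001], [1.0, -0.008, -0.001], [-0.001, 0.001, -1.0]]
ft_force: [-1.3, 0.4, 5.3]
grip_width: 0.0199
```

```bash
python3 st.py
```

```text
[ 0.4632 -0.2718  0.112 ] [ 5.e-04 -6.e-04 -1.e+00] [-1.26  0.43  5.27] [ 0.121  0.194 -0.093] 0.0199 10.7833
```

Emit:
arm_command(
  rows="0.9 0 0 -10 0 0 0; 0.9 0 0 -30 0 0 0; 0.9 0 0 -38 0 0 0; 0.9 0 0 -38 0 0 0; 0.9 0 0 -38 0 0 0",
)

```text
time_s: 11.2
position: [0.4626, -0.2711, 0.2673]
tool_rot: [[0.008, 1.0, -0.001], [1.0, -0.008, 0.001], [0.001, -0.001, -1.0]]
ft_force: [1.8, -1.6, -3.3]
grip_width: 0.02
```

Emit:
arm_command(
  rows="0.9 0 0 -36 0 0 0; 0.9 0 0 -30 0 0 0; 0.9 0 0 0 0 0 0; 0.9 0 0 0 0 0 0",
)

```text
time_s: 11.53
position: [0.4631, -0.2715, 0.3324]
tool_rot: [[0.008, 1.0, 0.002], [1.0, -0.008, -0.001], [-0.001, 0.002, -1.0]]
ft_force: [0.3, 0.4, -3.2]
grip_width: 0.02
```

```bash
python3 -c "
import st
from h import *
plan([.5622,.1328,.330],-.5,12,.9)"
```

```text
[ 0.4631 -0.2715  0.3324] [ 0.0016 -0.0014 -1.    ] [ 0.28  0.42 -3.17] [0.012 0.042 0.021] 0.02 11.5333
0.9 33.8 8 0.2 0 0 0; 0.9 33.8 8 0.2 0 0 0; 0.9 33.8 8 0.2 0 0 0; 0.9 33.7 8 0.2 0 0 0; 0.9 33.8 8 0.1 0 0 0
0.9 33.7 8 0.2 0 0 0; 0.9 33.8 8 0.1 0 0 0; 0.9 33.7 8 0.2 0 0 0; 0.9 33.8 8 0.1 0 0 0; 0.9 33.7 7.9 0.2 0 0 0
0.9 33.8 8 0.1 0 0 0; 0.9 33.7 7.9 0.2 0.1 0.1 0
```

Fz is −3.2 N, so the drift (0.28 kg) is in hand. Moving to the hub.

Emit:
arm_command(
  rows="0.9 33.8 8 0 0 0 0; 0.9 33.8 8 0 0 0 0; 0.9 33.8 8 0 0 0 0; 0.9 33.8 8 0 0 0 0; 0.9 33.8 8 0 0 0 0",
)

```text
time_s: 11.95
position: [0.504, -0.1011, 0.3292]
tool_rot: [[0.009, 1.0, -0.004], [1.0, -0.009, 0.002], [0.002, -0.004, -1.0]]
ft_force: [0.7, -1.1, -3.6]
grip_width: 0.0198
```

Emit:
arm_command(
  rows="0.9 33.8 8 0 0 0 0; 0.9 33.8 8 0 0 0 0; 0.9 33.8 8 0 0 0 0; 0.9 33.8 8 0 0 0 0; 0.9 33.8 8 0 0 0 0",
)

```text
time_s: 12.37
position: [0.5454, 0.0675, 0.3292]
tool_rot: [[0.008, 1.0, -0.005], [1.0, -0.008, 0.0], [0.0, -0.005, -1.0]]
ft_force: [0.7, -0.4, -2.4]
grip_width: 0.0199
```

Emit:
arm_command(
  rows="0.9 33.6 8 0 0 0 0; 0.9 33.6 8 0 0 0 0; 0.9 0 0 0 0 0 0; 0.9 0 0 0 0 0 0; 0.9 0 0 0 0 0 0",
)

```text
time_s: 12.78
position: [0.562, 0.1325, 0.3297]
tool_rot: [[0.008, 1.0, -0.004], [1.0, -0.008, -0.0], [-0.0, -0.004, -1.0]]
ft_force: [0.6, -0.2, -3.0]
grip_width: 0.0201
```

```bash
python3 st.py
```

```text
[0.562  0.1325 0.3297] [-3.5e-03 -5.0e-04 -1.0e+00] [ 0.65 -0.2  -3.04] [ 0.001 -0.019  0.011] 0.0201 12.7833
```

Emit:
arm_command(
  rows="0.9 0 0 20 0 0 0; 0.9 0 0 18 0 0 0; 0.9 0 0 3 0 0 0; 0.9 0 0 3 0 0 0; 0.9 0 0 0 0 0 0",
)

```text
time_s: 13.2
position: [0.5624, 0.132, 0.2875]
tool_rot: [[0.009, 1.0, -0.0], [1.0, -0.009, -0.0], [-0.0, -0.0, -1.0]]
ft_force: [0.1, 0.3, -2.9]
grip_width: 0.0198
```

```bash
python3 st.py
```

```text
[0.5624 0.132  0.2875] [-4.e-04 -1.e-04 -1.e+00] [ 0.13  0.32 -2.93] [0.013 0.022 0.029] 0.0198 13.2
```

Emit:
arm_command(
  rows="0.9 0 0 1.5 0 0 0; 0.9 0 0 1.5 0 0 0; 0.9 0 0 1.5 0 0 0; 0.9 0 0 0 0 0 0",
)

```text
time_s: 13.53
position: [0.5624, 0.1327, 0.283]
tool_rot: [[0.008, 1.0, 0.0], [1.0, -0.008, -0.0], [-0.0, 0.0, -1.0]]
ft_force: [-0.2, -0.4, -2.2]
grip_width: 0.0197
```

```bash
python3 st.py
```

```text
[0.5624 0.1327 0.283 ] [ 1.e-04 -0.e+00 -1.e+00] [-0.24 -0.39 -2.18] [ 0.001 -0.046  0.053] 0.0197 13.5333
```

Emit:
arm_command(
  rows="0.9 0 0 1.5 0 0 0; 0.9 0 0 1.5 0 0 0; 0.9 0 0 1.5 0 0 0; 0.9 0 0 1.5 0 0 0; 0.9 0 0 0 0 0 0",
)

```text
time_s: 13.95
position: [0.5623, 0.1328, 0.2765]
tool_rot: [[0.008, 1.0, -0.001], [1.0, -0.008, -0.0], [-0.0, -0.001, -1.0]]
ft_force: [-0.9, 0.0, -3.8]
grip_width: 0.0202
```

```bash
python3 st.py
```

```text
[0.5623 0.1328 0.2765] [-7.e-04 -0.e+00 -1.e+00] [-0.92  0.04 -3.78] [-0.021 -0.045 -0.025] 0.0202 13.95
```

Emit:
arm_command(
  rows="0.9 0 0 1.5 0 0 0; 0.9 0 0 1.5 0 0 0; 0.9 0 0 1.5 0 0 0; 0.9 0 0 1.5 0 0 0; 0.9 0 0 0 0 0 0",
)

```text
time_s: 14.37
position: [0.5623, 0.1328, 0.2705]
tool_rot: [[0.008, 1.0, -0.001], [1.0, -0.008, -0.0], [-0.0, -0.001, -1.0]]
ft_force: [-0.8, 0.9, -2.9]
grip_width: 0.0199
```

```bash
python3 st.py
```

```text
[0.5623 0.1328 0.2705] [-6.e-04 -0.e+00 -1.e+00] [-0.77  0.87 -2.95] [0.036 0.012 0.033] 0.0199 14.3667
```

Emit:
arm_command(
  rows="0.9 0 0 1.5 0 0 0; 0.9 0 0 1.5 0 0 0; 0.9 0 0 1.5 0 0 0; 0.9 0 0 1.5 0 0 0; 0.9 0 0 1.5 0 0 0",
)

```text
time_s: 14.78
position: [0.5624, 0.1327, 0.2632]
tool_rot: [[0.008, 1.0, -0.0], [1.0, -0.008, 0.0], [0.0, -0.0, -1.0]]
ft_force: [0.5, -0.3, -3.6]
grip_width: 0.0197
```

Emit:
arm_command(
  rows="0.9 0 0 1.5 0 0 0; 0.9 0 0 1.5 0 0 0; 0.9 0 0 1.5 0 0 0; 0.9 0 0 1.5 0 0 0; 0.9 0 0 1 0 0 0",
)

```text
time_s: 15.2
position: [0.5624, 0.1328, 0.2562]
tool_rot: [[0.008, 1.0, -0.0], [1.0, -0.008, -0.0], [-0.0, -0.0, -1.0]]
ft_force: [0.6, 0.1, -3.2]
grip_width: 0.02
```

```bash
python3 st.py
```

```text
[0.5624 0.1328 0.2562] [-2.e-04 -0.e+00 -1.e+00] [ 0.6   0.12 -3.2 ] [ 0.008 -0.011 -0.051] 0.02 15.2
```

Emit:
arm_command(
  rows="0.9 0 0 1 0 0 0; 0.9 0 0 1 0 0 0; 0.9 0 0 1 0 0 0; 0.9 0 0 1 0 0 0; 0.9 0 0 1 0 0 0",
)

```text
time_s: 15.62
position: [0.5626, 0.1328, 0.2521]
tool_rot: [[0.008, 1.0, 0.001], [1.0, -0.008, -0.0], [-0.0, 0.001, -1.0]]
ft_force: [-1.4, -0.3, 3.2]
grip_width: 0.02
```

Emit:
arm_command(
  rows="0.9 0 0 0.8 0 0 0; 0.9 0 0 0.8 0 0 0; 0.9 0 0 0.8 0 0 0; 0.9 0 0 0.6 0 0 0; 0.9 0 0 0.6 0 0 0",
)

```text
time_s: 16.03
position: [0.5625, 0.1328, 0.248]
tool_rot: [[0.008, 1.0, 0.001], [1.0, -0.008, -0.0], [0.0, 0.001, -1.0]]
ft_force: [-1.3, -0.5, 3.9]
grip_width: 0.0197
```

Contact made and the bush is sliding (about 7 N push). I'll continue one slow call at a time.

Emit:
arm_command(
  rows="0.9 0 0 0.6 0 0 0; 0.9 0 0 0.6 0 0 0; 0.9 0 0 0.6 0 0 0; 0.9 0 0 0.6 0 0 0; 0.9 0 0 0.6 0 0 0",
)

```text
time_s: 16.45
position: [0.5627, 0.1327, 0.2461]
tool_rot: [[0.008, 1.0, 0.002], [1.0, -0.008, -0.0], [-0.0, 0.002, -1.0]]
ft_force: [-2.5, 0.1, 15.0]
grip_width: 0.0199
```

Emit:
arm_command(
  rows="0.9 0 0 0 0 0 0; 0.9 0 0 0 0 0 0; 0.9 0 0 0 0 0 0",
)

```text
time_s: 16.7
position: [0.5627, 0.1328, 0.2462]
tool_rot: [[0.008, 1.0, 0.002], [1.0, -0.008, -0.0], [-0.0, 0.002, -1.0]]
ft_force: [-2.2, -0.4, 12.1]
grip_width: 0.0199
```

```bash
python3 st.py
```

```text
[0.5627 0.1328 0.2462] [ 2.2e-03 -1.0e-04 -1.0e+00] [-2.15 -0.39 12.13] [-0.08   0.572  0.001] 0.0199 16.7
```

Emit:
arm_command(
  rows="0.9 0 0 0.3 0 0 0; 0.9 0 0 0.2 0 0 0; 0.9 0 0 0 0 0 0; 0.9 0 0 0 0 0 0",
)

```text
time_s: 17.03
position: [0.5627, 0.1327, 0.2462]
tool_rot: [[0.008, 1.0, 0.003], [1.0, -0.008, -0.0], [-0.0, 0.003, -1.0]]
ft_force: [-2.3, -0.7, 14.1]
grip_width: 0.0202
```

```bash
python3 st.py
```

```text
[0.5627 0.1327 0.2462] [ 2.9e-03 -1.0e-04 -1.0e+00] [-2.25 -0.69 14.09] [-0.072  0.717 -0.011] 0.0202 17.0333
```

It is seated: the force rises while z stays at 0.2462. I'll trim to a push of about 20 N (reading about 17, plus 3 N tool weight) and hold.

Emit:
arm_command(
  rows="0.9 0 0 0.3 0 0 0; 0.9 0 0 0.3 0 0 0; 0.9 0 0 0 0 0 0; 0.9 0 0 0 0 0 0; 0.9 0 0 0 0 0 0",
)

```text
time_s: 17.45
position: [0.5628, 0.1327, 0.2461]
tool_rot: [[0.008, 1.0, 0.004], [1.0, -0.008, -0.0], [-0.0, 0.004, -1.0]]
ft_force: [-3.6, -1.0, 18.1]
grip_width: 0.0194
```

Emit:
arm_command(
  rows="0.9 0 0 0 0 0 0; 0.9 0 0 0 0 0 0; 0.9 0 0 0 0 0 0; 0.9 0 0 0 0 0 0; 0.9 0 0 0 0 0 0",
)

```text
time_s: 17.87
position: [0.5628, 0.1327, 0.2461]
tool_rot: [[0.008, 1.0, 0.004], [1.0, -0.008, -0.0], [-0.0, 0.004, -1.0]]
ft_force: [-2.9, -0.4, 17.9]
grip_width: 0.0199
```

Emit:
arm_command(
  rows="0.9 0 0 0 0 0 0; 0.9 0 0 0 0 0 0; 0.9 0 0 0 0 0 0; 0.9 0 0 0 0 0 0; 0.9 0 0 0 0 0 0",
)

```text
time_s: 18.28
position: [0.5628, 0.1327, 0.2461]
tool_rot: [[0.008, 1.0, 0.004], [1.0, -0.008, -0.0], [-0.0, 0.004, -1.0]]
ft_force: [-4.2, -0.6, 17.5]
grip_width: 0.0199
```

```bash
python3 st.py
```

```text
[0.5628 0.1327 0.2461] [ 3.7e-03 -1.0e-04 -1.0e+00] [-4.22 -0.57 17.53] [-0.143  0.952  0.006] 0.0199 18.2833
```

Emit:
arm_command(
  rows="0.9 0 0 0 0 0 0; 0.9 0 0 0 0 0 0; 0.9 0 0 0 0 0 0; 0.9 0 0 0 0 0 0; 0.9 0 0 0 0 0 0",
)

```text
time_s: 18.7
position: [0.5628, 0.1328, 0.2461]
tool_rot: [[0.008, 1.0, 0.004], [1.0, -0.008, -0.0], [-0.0, 0.004, -1.0]]
ft_force: [-3.4, -0.2, 17.6]
grip_width: 0.02
```

Emit:
arm_command(
  rows="0.9 0 0 0 0 0 0; 0.9 0 0 -2 0 0 0; 0.9 0 0 -4 0 0 0; 0.9 0 0 -10 0 0 0; 0.9 0 0 -20 0 0 0",
)

```text
time_s: 19.12
position: [0.5616, 0.1327, 0.2778]
tool_rot: [[0.008, 1.0, -0.006], [1.0, -0.008, -0.0], [-0.0, -0.006, -1.0]]
ft_force: [0.3, 0.9, -3.3]
grip_width: 0.0199
```

Emit:
arm_command(
  rows="0.9 0 0 -25 0 0 0; 0.9 0 0 -25 0 0 0; 0.9 0 0 -2 0 0 0; 0.9 0 0 0 0 0 0; 0.9 0 0 0 0 0 0",
)

```text
time_s: 19.53
position: [0.5622, 0.1327, 0.3302]
tool_rot: [[0.008, 1.0, -0.003], [1.0, -0.008, -0.0], [-0.0, -0.003, -1.0]]
ft_force: [1.0, 0.2, -4.1]
grip_width: 0.0199
```

```bash
python3 -c "
import st
from h import *
R=readout.observe()['tool_rot'];print(R.round(3))
plan([.4632,-.2718,.320],-.46,12,.9)"
```

```text
[0.5622 0.1327 0.3302] [-2.5e-03 -1.0e-04 -1.0e+00] [ 0.97  0.2  -4.12] [-0.005  0.035  0.023] 0.0199 19.5333
[[ 0.008  1.    -0.003]
 [ 1.    -0.008 -0.   ]
 [-0.    -0.003 -1.   ]]
0.9 -33.8 -8 0.9 -0 0 -0; 0.9 -33.8 -8 0.9 -0 0 -0; 0.9 -33.8 -8 0.9 -0 0 -0; 0.9 -33.8 -8 0.9 -0 0 -0; 0.9 -33.8 -7.9 0.9 -0 0 -0
0.9 -33.8 -8 0.9 -0 0 -0; 0.9 -33.8 -7.9 0.9 -0 0 -0; 0.9 -33.7 -8 0.8 -0 0 -0; 0.9 -33.8 -7.9 0.9 -0 0 -0; 0.9 -33.7 -8 0.8 -0 0 -0
0.9 -33.8 -7.9 0.9 -0.1 0 -0; 0.9 -33.7 -8 0.8 -0 0 -0
```

Emit:
arm_command(
  rows="0.9 -33.8 -8 0.5 0 0 0; 0.9 -33.8 -8 0.5 0 0 0; 0.9 -33.8 -8 0.5 0 0 0; 0.9 -33.8 -8 0.5 0 0 0; 0.9 -33.8 -8 0.5 0 0 0",
)

```text
time_s: 19.95
position: [0.52, -0.0371, 0.3274]
tool_rot: [[0.008, 1.0, -0.003], [1.0, -0.008, 0.001], [0.001, -0.003, -1.0]]
ft_force: [1.1, -0.8, -3.4]
grip_width: 0.0198
```

Emit:
arm_command(
  rows="0.9 -33.8 -8 0.5 0 0 0; 0.9 -33.8 -8 0.5 0 0 0; 0.9 -33.8 -8 0.5 0 0 0; 0.9 -33.8 -8 0.5 0 0 0; 0.9 -33.8 -8 0.5 0 0 0",
)

```text
time_s: 20.37
position: [0.4786, -0.2058, 0.3249]
tool_rot: [[0.008, 1.0, -0.003], [1.0, -0.008, 0.002], [0.002, -0.003, -1.0]]
ft_force: [1.3, 0.5, -3.2]
grip_width: 0.0195
```

Emit:
arm_command(
  rows="0.9 -33.6 -7.8 0.5 0 0 0; 0.9 -33.6 -7.8 0.5 0 0 0; 0.9 0 0 0 0 0 0; 0.9 0 0 0 0 0 0; 0.9 0 0 0 0 0 0",
)

```text
time_s: 20.78
position: [0.4633, -0.2712, 0.3244]
tool_rot: [[0.008, 1.0, -0.002], [1.0, -0.008, 0.002], [0.002, -0.002, -1.0]]
ft_force: [-0.3, -0.1, -2.6]
grip_width: 0.0201
```

Emit:
arm_command(
  rows="0.9 0 0 35 0 0 0; 0.9 0 0 35 0 0 0; 0.9 0 0 35 0 0 0; 0.9 0 0 30 0 0 0; 0.9 0 0 15 0 0 0",
)

```text
time_s: 21.2
position: [0.4626, -0.2691, 0.1718]
tool_rot: [[0.006, 1.0, -0.005], [1.0, -0.006, 0.004], [0.004, -0.005, -1.0]]
ft_force: [0.5, 0.1, -3.7]
grip_width: 0.0193
```

Emit:
arm_command(
  rows="0.9 0 0 0 0 0 0; 0.9 0 0 0 0 0 0; 0.9 0 0 0 0 0 0",
)

```text
time_s: 21.45
position: [0.4642, -0.2714, 0.1771]
tool_rot: [[0.007, 1.0, 0.002], [1.0, -0.007, -0.002], [-0.002, 0.002, -1.0]]
ft_force: [0.2, -0.2, -2.9]
grip_width: 0.0202
```

```bash
python3 -c "
import st
from h import *
plan([.4632,-.2718,.160],-.46,1,.9)"
```

```text
[ 0.4642 -0.2714  0.1771] [ 0.0017 -0.0016 -1.    ] [ 0.24 -0.18 -2.89] [-0.002  0.009 -0.006] 0.0202 21.45
0.9 -0.3 -1.1 17.1 0.1 0.1 0.1
```

Emit:
arm_command(
  rows="0.9 -0.3 -1 5 0 0 0; 0.9 0 0 6 0 0 0; 0.9 0 0 5 0 0 0; 0.9 0 0 4 0 0 0; 0.9 0 0 0 0 0 0",
)

```text
time_s: 21.87
position: [0.4622, -0.2717, 0.1548]
tool_rot: [[0.008, 1.0, -0.001], [1.0, -0.008, 0.001], [0.001, -0.001, -1.0]]
ft_force: [-0.5, -0.6, -2.6]
grip_width: 0.0198
```

```bash
python3 st.py
```

```text
[ 0.4622 -0.2717  0.1548] [-0.0012  0.0011 -1.    ] [-0.49 -0.55 -2.59] [0.021 0.007 0.026] 0.0198 21.8667
```

Tip 5 mm into the hole with no load. Going down.

Emit:
arm_command(
  rows="0.9 0 0.5 4 0 0 0; 0.9 0 0 5 0 0 0; 0.9 0 0 5 0 0 0; 0.9 0 0 5 0 0 0; 0.9 0 0 0 0 0 0",
)

```text
time_s: 22.28
position: [0.4626, -0.2716, 0.1355]
tool_rot: [[0.008, 1.0, -0.001], [1.0, -0.008, 0.001], [0.001, -0.002, -1.0]]
ft_force: [-0.8, 0.8, -3.3]
grip_width: 0.0197
```

```bash
python3 st.py
```

```text
[ 0.4626 -0.2716  0.1355] [-0.0015  0.0014 -1.    ] [-0.79  0.85 -3.29] [-0.001  0.025 -0.031] 0.0197 22.2833
```

Emit:
arm_command(
  rows="0.9 0 0 5 0 0 0; 0.9 0 0 5 0 0 0; 0.9 0 0 5 0 0 0; 0.9 0 0 4 0 0 0; 0.9 0 0 0 0 0 0",
)

```text
time_s: 22.7
position: [0.4627, -0.2717, 0.1167]
tool_rot: [[0.008, 1.0, -0.001], [1.0, -0.008, 0.001], [0.001, -0.001, -1.0]]
ft_force: [0.2, 0.4, -4.1]
grip_width: 0.0197
```

```bash
python3 st.py
```

```text
[ 0.4627 -0.2717  0.1167] [-0.0013  0.0011 -1.    ] [ 0.15  0.35 -4.05] [-0.001  0.039  0.035] 0.0197 22.7
```

Emit:
arm_command(
  rows="0.9 0 0 1.5 0 0 0; 0.9 0 0 1.5 0 0 0; 0.9 0 0 1 0 0 0; 0.9 0 0 1 0 0 0; 0.9 0 0 0 0 0 0",
)

```text
time_s: 23.12
position: [0.463, -0.2719, 0.1126]
tool_rot: [[0.008, 1.0, -0.0], [1.0, -0.008, 0.0], [0.0, -0.0, -1.0]]
ft_force: [-0.0, -0.2, -3.0]
grip_width: 0.0196
```

```bash
python3 st.py
```

```text
[ 0.463  -0.2719  0.1126] [-1.e-04  1.e-04 -1.e+00] [-0.01 -0.18 -3.01] [ 0.021  0.028 -0.032] 0.0196 23.1167
```

Emit:
arm_command(
  rows="0.9 0 0 0.6 0 0 0; 0.9 0 0 0.5 0 0 0; 0.9 0 0 0 0 0 0",
)

```text
time_s: 23.37
position: [0.4631, -0.272, 0.112]
tool_rot: [[0.008, 1.0, 0.0], [1.0, -0.008, -0.0], [-0.0, 0.0, -1.0]]
ft_force: [-0.1, 1.1, 0.8]
grip_width: 0.0201
```

On the hole floor at the original height. Releasing and withdrawing.

Emit:
arm_command(
  rows="0.4 0 0 0 0 0 0; 0.4 0 0 0 0 0 0; 0.2 0 0 0 0 0 0; 0 0 0 0 0 0 0; 0 0 0 0 0 0 0",
  squeeze=30,
)

```text
time_s: 23.78
position: [0.4631, -0.272, 0.1117]
tool_rot: [[0.008, 1.0, 0.0], [1.0, -0.008, -0.0], [-0.0, 0.0, -1.0]]
ft_force: [-0.8, 0.1, -0.1]
grip_width: 0.0793
```

Emit:
arm_command(
  rows="0 0 0 0 0 0 0; 0 0 0 0 0 0 0; 0 0 0 -10 0 0 0; 0 0 0 -30 0 0 0; 0 0 0 -35 0 0 0",
)

```text
time_s: 24.2
position: [0.4624, -0.2714, 0.1868]
tool_rot: [[0.008, 1.0, -0.003], [1.0, -0.008, 0.003], [0.003, -0.003, -1.0]]
ft_force: [1.1, 0.6, -0.6]
grip_width: 0.0853
```

Emit:
arm_command(
  rows="0 0 0 -38 0 0 0; 0 0 0 -38 0 0 0; 0 0 0 -5 0 0 0; 0 0 0 0 0 0 0; 0 0 0 0 0 0 0",
)

```text
time_s: 24.62
position: [0.4628, -0.2717, 0.2675]
tool_rot: [[0.008, 1.0, -0.0], [1.0, -0.008, 0.0], [0.0, -0.0, -1.0]]
ft_force: [0.5, 0.1, 0.1]
grip_width: 0.0852
```

```bash
python3 -c "
import st
from h import *
im,m=snap('wrist','w9')
a=cv2.imread('pics/full_w9.png');s,_=snap('scene','s9');s=s[:,:,::-1];o=cv2.imread('pics/full_scene0.png');t,_=snap('top','t9');t=t[:,:,::-1]
z=lambda im,x,y,w,h,W,H:cv2.resize(cv2.convertScaleAbs(im[y:y+h,x:x+w],alpha=1.6),(W,H),interpolation=2)
L=z(a,200,140,240,240,400,400)
Rr=np.vstack([np.hstack([z(o,120,225,130,100,200,154),z(s,120,225,130,100,200,154)]),z(s,100,130,360,220,400,246)])
cv2.imwrite('pics/c9.png',np.hstack([L,Rr]))
d=cv2.absdiff(s,o).max(2);x=(d>40).astype(np.uint8);x=cv2.morphologyEx(x,cv2.MORPH_OPEN,np.ones((3,3)))
print(cv2.connectedComponentsWithStats(x)[2][1:])
"
```

```text
[ 0.4628 -0.2717  0.2675] [-1.e-04  1.e-04 -1.e+00] [0.46 0.15 0.13] [-0.005 -0.089 -0.017] 0.0852 24.6167
[[   20     0    13    30   251]
 [   30     0     9     9    53]
 [   46     0    23    34   399]
 [   22     0   164   218 15784]
 [  223     0   244   212 17489]
 [   39     6    16    29   251]
 [  227    53     6     5    18]
 [  303    55     3     3     9]
 [  284    69    21    22   205]
 [  184    70     9     8    64]
 [  472    70     6     5    24]
 [  280    81     3     3     9]
 [  180    82    12    23   202]
 [  276    85     4     3    12]
 [  282    86     4     3    12]
 [  314    88     3     5    15]
 [  189   106    56    17   544]
 [  190   118    17     9    65]
 [  130   154   119   147  5174]
 [  278   222    15    26   334]
 [  124   304    84    41  1846]]
```

The viewer limit is reached, so I'll move the arm clear and check numerically against the starting images.

Emit:
arm_command(
  rows="0 20 -20 -20 0 0 0; 0 35 -15 -10 0 0 0; 0 35 -15 -10 0 0 0; 0 35 -15 -10 0 0 0; 0 35 -15 -10 0 0 0",
)

```text
time_s: 25.18
position: [0.3831, -0.1098, 0.327]
tool_rot: [[0.009, 1.0, -0.002], [1.0, -0.009, 0.001], [0.001, -0.002, -1.0]]
ft_force: [1.2, -0.4, 0.1]
grip_width: 0.086
```

Emit:
arm_command(
  rows="0 35 -15 0 0 0 0; 0 35 -15 0 0 0 0; 0 35 -15 0 0 0 0; 0 35 -15 0 0 0 0; 0 35 -15 0 0 0 0",
)

```text
time_s: 25.6
position: [0.3094, 0.0656, 0.3269]
tool_rot: [[0.009, 1.0, -0.002], [1.0, -0.009, 0.0], [0.0, -0.002, -1.0]]
ft_force: [1.2, -1.1, -0.6]
grip_width: 0.0854
```

Emit:
arm_command(
  rows="0 35 0 0 0 0 0; 0 35 0 0 0 0 0; 0 30 0 0 0 0 0; 0 0 0 0 0 0 0; 0 0 0 0 0 0 0",
)

```text
time_s: 26.02
position: [0.3111, 0.1653, 0.3268]
tool_rot: [[0.004, 1.0, -0.002], [1.0, -0.004, -0.0], [-0.0, -0.002, -1.0]]
ft_force: [-0.6, -0.7, 0.3]
grip_width: 0.0855
```

```bash
python3 -c "
import st
from h import *
for c in('top','scene'):
  im,m=snap(c,c+'9');n=im[:,:,::-1].copy();o=cv2.imread('pics/full_'+c+'0.png')
  x0,y0,x1,y1={'top':(378,245,484,312),'scene':(125,230,245,318)}[c]
  d=cv2.absdiff(cv2.GaussianBlur(n,(3,3),0),cv2.GaussianBlur(o,(3,3),0)).max(2)[y0:y1,x0:x1]
  print(c,'diff>25',(d>25).sum(),'max',d.max(),cv2.connectedComponentsWithStats((d>25).astype(np.uint8))[2][1:].tolist()[:8])
  boxes={'top':{'drift':(422,266,452,296),'p1':(393,262,416,286),'p2':(450,277,473,300)},'scene':{'drift':(163,236,193,282),'p1':(136,264,158,288),'p2':(202,242,224,272)}}[c]
  for k,(a,b,e,f) in boxes.items():
    r=cv2.matchTemplate(n[b-5:f+5,a-5:e+5],o[b:f,a:e],cv2.TM_CCOEFF_NORMED);_,v,_,l=cv2.minMaxLoc(r);print(' ',k,round(v,3),'shift',(l[0]-5,l[1]-5))
"
```

```text
[0.3111 0.1653 0.3268] [-2.3e-03 -5.0e-04 -1.0e+00] [-0.6  -0.73  0.32] [-0.065  0.012  0.038] 0.0855 26.0167
top diff>25 19 max 43 [[86, 38, 4, 8, 16], [79, 42, 2, 2, 3]]
  drift 0.993 shift (0, 0)
  p1 0.999 shift (0, 0)
  p2 0.977 shift (0, 0)
scene diff>25 28 max 43 [[25, 38, 4, 7, 15], [14, 41, 2, 7, 13]]
  drift 0.995 shift (0, 0)
  p1 0.972 shift (1, 0)
  p2 0.996 shift (0, 0)
```

```bash
python3 -c "
from h import *
print(env.close_job())"
```

```text
the job is handed in; nothing more can be done
None
```

The job is done and handed in at about 26 s of the 67 s allowed. I lowered the spacer into the hub tube on top of the bush, then pushed both down with the drift. I then put the drift back in the middle hole.

- **Pressing:** The bush slid about 7 mm, then stopped on its seat. With the drift at the same height (z steady at 0.2461 m), the wrist read about 17.5–18 N for over a second. Adding about 3 N for the drift's own weight, the push was about 20–21 N. The highest wrist reading was 18.1 N, but I only sampled the force at the end of each command.
- **Drift and punches:** Compared with the starting images, the drift is upright in its hole with no shift. Both punches are standing. One punch shows a shift of about 1 pixel in the scene camera and none in the top camera, and I did not look into why.
- **Spacer insertion:** On the first try the spacer caught at the tube mouth with about 18 N. I lifted it and lowered it again, and it went in with only about 2–3 N on the wrist.
- **Checks not made by eye:** The 12-picture viewing limit was reached before the end, so the final check was by image comparison only. I did not look into the bore again after the pressing.

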